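# Draw the spice scale out from under the bin and stand the tumbler on it

### The job

Get the kitchen scale ready for measuring: with the fingertips pressed on its glass top, slide it straight toward you on its feet until all of it is out from under the spice bin, then take the steel tumbler out of its davara and stand it upright in the middle of the round weighing area. It is a fine scale that bears no more than 2.5 kg, so at no moment push on it or set anything down on it with more than that (25 N). Leave the davara, masala dabba and whisk where they are and the bin shut.

Things in the scene. Friction and masses are not known exactly. Their poses are not given: they have to be found in the camera images.
- scale: Kitchen scale: flat white slab 200 mm deep (its x), 150 wide (y), 20 high, 0.54 to 0.66 kg, loose on four small hard plastic feet 82 mm before and behind and 58 mm either side of its middle. Origin: centre of its underside, on the counter; x points to its back edge, away from the robot. Top: one smooth rigid glass plate. Only the front 60 to 115 mm lie in front of the bin, the back is under it, near the wall
- scale_front (a point): Bare spot in the middle of the scale's front strip, on the glass, at (-80, 0, 20) mm from the scale's origin (20 mm in from the front edge; dark display to its right, two grey touch dots to its left). Pressed too lightly, fingertips slip on the glass; the feet drag more the harder one presses, and weight and friction differ from case to case. Pressing some 14 to 18 N all along does it; 25 N is the limit
- weigh_spot (a point): Centre of the round weighing area (a pale disc of 104 mm diameter drawn on the glass, not raised), on the glass surface at (30, 0, 20) mm from the scale's origin; axes as the scale's
- bin_front_left (a point): Lower front left (robot's left) corner of the pale blue plastic spice bin with its holder, 88 mm above the counter; x points away from the robot into the wall, y left, z up. From here bin, holder and the rail it hooks on fill 126 mm in x (a thin top lip stands 10 mm forward), 192 mm in -y and 129 mm up; open space below. The tiled wall, 240 mm high, begins at x = 145 mm
- bin_front_right (a point): Lower front right corner of the same, 192 mm in -y from the left one; same axes. The scale is out when both corners lie beyond its back edge, that is over 100 mm along x from the scale's origin in the scale's own frame
- spice_bin (a joint): Tilt of the spice bin about its lower front edge: 0 shut (upright), grows to 0.6 rad as its top tips out toward the robot. Two lidded empty glass jars stand in it
- tumbler_mid (a point): Centre, half-way up, of the steel tumbler: an open cup 85 mm high, outside diameter 49 mm near the foot, 56 mm just under the rim and 59 mm at the rim, about 0.09 kg. Its own z points up through the mouth. At the start it stands in the davara, its foot 3 mm above the counter (so its centre is 45.5 mm up)
- davara: The davara, a shallow steel saucer-bowl, 104 mm rim diameter, 38 mm high, loose. Origin at the centre of its underside. It stands on one side of the scale, the masala dabba on the other
- masala_dabba: The closed round steel masala dabba, 183 mm diameter, 74 mm high and 88 mm over its knob, about 0.9 kg. Origin at the centre of its underside
- whisk: Flat green silicone whisk lying near the wall to the left of the bin, 240 mm long along its x, 60 mm wide, 18 mm high. Origin under its middle
Not all that is in view belongs to the job. What is shaped like the part that bears tumbler_mid but blue or red is not meant. Several things have the shape of the scale; the one meant has the colours described above.

How it is judged:
On the way, in this order (a step that is already met when the one before it is completed fails the run):
1. The scale has begun to slide while the fingertips press on its top (distance of scale from where it was at the start of the episode above 0.02 m and contact force between the fingers and scale above 3 N and z of the grasp point in the frame of scale above 0.025 m and x of the grasp point in the frame of scale above -0.105 m), for 0.1 s.
2. The scale lies flat with its back edge wholly out in front of the bin (x of each of bin_front_left, bin_front_right in the frame of scale above 0.1 m and angle between scale's own z axis and vertical below 0.05 rad and height (world z) of scale below 0.006 m), for 0.2 s.
3. The tumbler stands upright in the middle of the weighing area (horizontal distance between tumbler_mid and weigh_spot below 0.03 m and z of tumbler_mid in the frame of scale between 0.058 and 0.067 m and angle between tumbler_mid's own z axis and vertical below 0.1 rad), for 0.2 s.
At the end, for the whole second after the job is handed in: Scale flat on its feet, at rest, its back edge wholly in front of the bin's front corners, within 0.3 rad of square to the wall; tumbler at rest upright on the glass (tilt under 0.1 rad), within 30 mm of the centre of the weighing area; bin shut (under 0.05 rad) (all of step 2 and all of step 3 and angle between the x axis of scale and the x axis of bin_front_left, either way round below 0.3 rad and linear speed of each of scale, tumbler below 0.01 m/s and value of joint spice_bin below 0.05 rad); the robot touches nothing.
It fails at once if The robot presses or pushes the scale with more than 25 N (contact force between any of the fingers, the arm and scale above 25 N).
It fails at once if The tumbler is pressed or dropped on the scale with more than 25 N (contact force between tumbler and scale above 25 N).
It fails at once if The scale is lifted or tipped off its feet (height (world z) of scale above 0.01 m or angle between scale's own z axis and vertical above 0.1 rad).
It fails at once if The spice bin is tipped out (value of joint spice_bin above 0.1 rad).
It fails at once if The davara is shoved more than 30 mm, or the masala dabba or whisk more than 20 mm (distance of davara from where it was at the start of the episode above 0.03 m or distance of any of masala_dabba, whisk from where it was at the start of the episode above 0.02 m).
It also fails if it takes over 72 s, if anything falls off the work surface, if the arm or the gripper's body presses on something with over 40 N, if the wrist force passes 120 N, or if a joint passes its speed limit or range.

### The arm

A 7-joint arm with a two-finger parallel gripper is mounted at the origin on the work surface. World frame = base frame: x ahead of the robot, y to its left, z up, the work surface at z = 0. Lengths are in m, angles in rad, forces in N, time in s.
With the tool pointing down it reaches from about 0.4 to 0.85 m from the base axis. Payload 4.5 kg.
Tool frame: the origin (TCP) lies on the mounting face of the last link; the fingertips stand 173 mm ahead of it and the grasp point (between the pads) lies 155 mm ahead of it; z points along the fingers, y is the line along which they close (so a half turn about z gives the same grasp; the last joint's range is limited). The gripper opens to 85 mm and grips with 20 to 120 N. Pads are 22 mm wide; open, the fingers measure 114 mm over their backs; the gripper's body (76 mm by 85 mm) begins 54 mm behind the grasp point. The pads swing forward as they close: fully open they stand 13 mm farther back than shut.
Start: joints at [1.317, 0.689, -0.195, 1.565, 0.157, 0.902, -0.215], TCP at [0.177, -0.599, 0.405] pointing down, gripper open.
Joint ranges: [-3.01, 3.01], [-0.46, 2.08], [-1.47, 1.51], [0.13, 2.56], [-1, 4.14], [0.04, 2.09], [-2.66, 2.66]. Speed limits (rad/s): [2.57, 2.57, 3.14, 3.14, 3.14, 3.14, 3.14].

### API

Orientations are given as a unit quaternion [x, y, z, w].
In Python, from plant import r, set_gripper, vision, job_done, readout gives the robot as it stands. The module is installed in compiled form; this text tells all that it offers. Calls block until the motion is done:
- r.move_to(position, orientation): joint-space move of the TCP to a pose.
- r.line_to(position, ori=None, max_speed=0.15): straight line of the TCP; ori=None keeps the orientation; max_speed is the mean speed in m/s.
- r.movej(angles): joint-space move.
- set_gripper(opening, grasp_force=None): finger opening in m; grasp_force is the grip in N (None keeps the last); returns when the fingers have stopped.
- r.hold(seconds).
- r.inverse_kinematics(position, orientation): joint angles nearest the present ones, or None.
- vision.read_camera(name): name is "scene" or "top" or "wrist"; returns a dict with "image" (480x640x3 uint8, red, green, blue), "vfov" (degrees; the focal length in pixels is half the picture's height over the tangent of half this angle, whatever the lens; pixels are square), "cx", "cy" (the principal point, pixels), "dist" ([k1, k2, p1, p2, k3] as OpenCV has them; the pictures are not rectified), "world_to_cam" (4x4, takes a point from world to camera coordinates). Camera axes: x right, y up, looking along -z (the intrinsics and any distortion apply to the point x, -y, -z); pixel columns grow to the right and rows downward; lengths in m; the calibration is good to about 2 mm. A picture is of the moment at which its call begins. There is no depth.
A pose or a line that the arm cannot do raises r.PlanningError and nothing moves.
- job_done(): hands the job in; it is judged then, once.
Readings, each from a call of its own:
- readout.current_time(): time.
- readout.current_joints(): joint angles.
- readout.current_joint_velocities(): joint speeds.
- readout.current_effort(): joint torques, N m.
- readout.current_eef_pos(): TCP position.
- readout.current_eef_rot(): TCP orientation.
- readout.current_ft_force(): force on the tool from outside, world axes, zero at the start.
- readout.current_ft_torque(): the same for the moment, N m.
- readout.current_grip_width(): finger opening in m.
- readout.current_grasp_force(): force on a finger pad.
Only numpy, scipy, OpenCV 4.12 (cv2) and the standard library are available. Lean on these libraries where they do the work, as an engineer would, in place of code of your own. Each camera call takes 0.05 s, during which the arm holds its last target. There are 200 camera calls.

## Working session

There is one attempt and no reset: what is moved stays moved. The work goes in short steps, each a Python script; the robot and the scene stay as the last script left them, time stands still between calls to the robot, and variables do not carry over. Pictures are saved under pics/ and viewed, at most 10 in all, crops included, and the job is handed in when it is done.

```bash
mkdir -p pics; cat > h.py <<'E'
import numpy as np, cv2
from plant import r,set_gripper,vision,job_done,readout
def cam(n):
    c=vision.read_camera(n); c['K']=None
    f=240/np.tan(np.radians(c['vfov'])/2)
    c['K']=np.array([[f,0,c['cx']],[0,f,c['cy']],[0,0,1.]]); return c
def save(c,fn): cv2.imwrite(fn,cv2.cvtColor(c['image'],cv2.COLOR_RGB2BGR))
def p2w(c,uv,z):
    p=cv2.undistortPoints(np.array(uv,float).reshape(-1,1,2),c['K'],np.array(c['dist'],float)).reshape(-1,2)
    T=np.linalg.inv(np.array(c['world_to_cam'])); o=T[:3,3]
    d=np.c_[p[:,0],-p[:,1],-np.ones(len(p))]@T[:3,:3].T
    z=np.broadcast_to(z,len(p)); return o+d*((z-o[2])/d[:,2])[:,None]
E
python3 - <<'E'
from h import *
import pickle
for n in('scene','top'):
    c=cam(n); save(c,f'pics/{n}0.png'); pickle.dump(c,open(n+'.pkl','wb')); print(n,np.linalg.inv(c['world_to_cam'])[:3,3],c['vfov'],c['dist'])
print(readout.current_eef_pos(),readout.current_eef_rot(),readout.current_time(),readout.current_ft_force())
E
```

```text
scene [ 0.87969935 -0.71574717  0.9414015 ] 53.8166892774401 [-0.09975777  0.          0.          0.          0.        ]
top [0.43307574 0.003158   1.11050151] 55.5484773116688 [-0.04334156  0.          0.          0.          0.        ]
[ 0.17729337 -0.59901834  0.40396819] [ 9.89661539e-01  1.43420204e-01 -1.52506903e-04 -8.12058349e-04] 0.1 [ 0.39676507 -0.19687642 -0.66576989]
```

View pics/scene0.png

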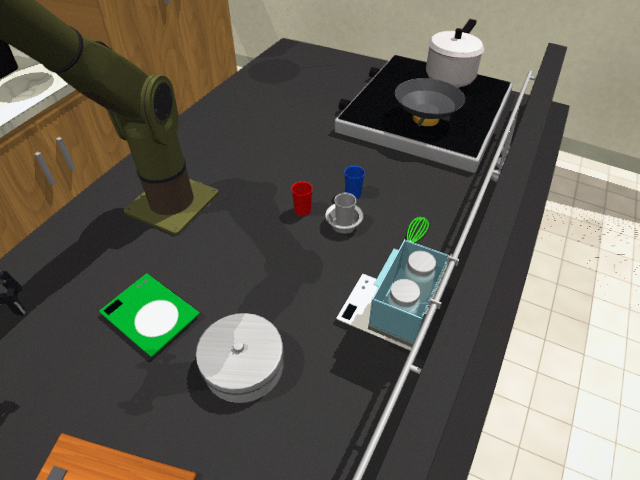

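View pics/top0.png

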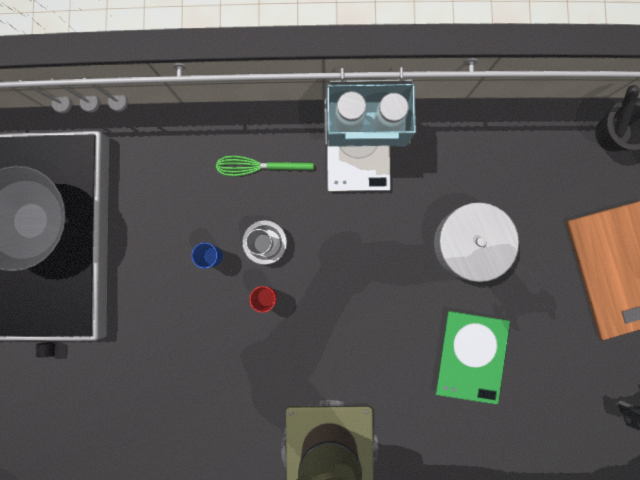

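The candidates are two scales, white at top (358,168) and green at (473,358), and three tumblers, steel in the davara at (264,243), blue at (205,256) and red at (262,299). The white scale and the steel tumbler match the description. I'll confirm both in one enlarged crop.

```bash
python3 - <<'E'
import cv2
i=cv2.imread('pics/top0.png')[70:275,190:430]
cv2.imwrite('pics/crop1.png',cv2.resize(i,None,fx=2.9*1.12,fy=2.9*1.0,interpolation=cv2.INTER_CUBIC) if 0 else cv2.resize(i,None,fx=2.9,fy=2.9,interpolation=cv2.INTER_CUBIC))
E
```

```text
(no output)
```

View pics/crop1.png

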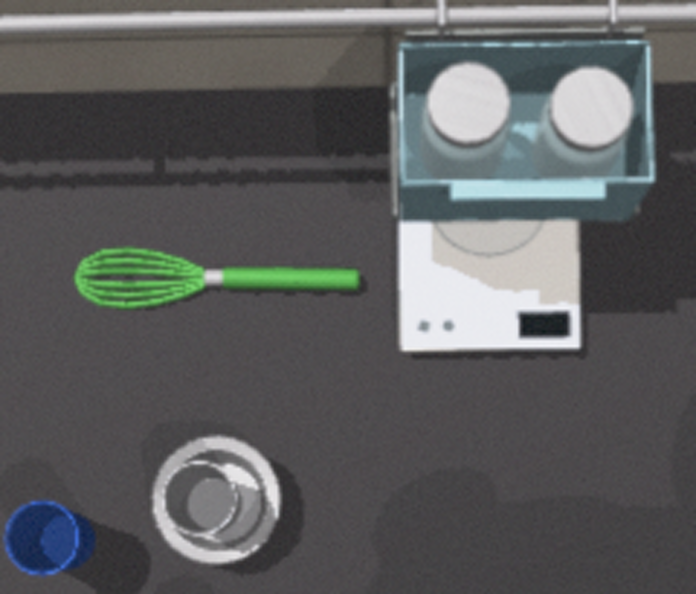

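The crop confirms the white scale, with front corners at crop (401,350) and (580,348), dark display right and dots left. It also confirms the plain steel tumbler in the davara, with its rim centre at crop (201,499) and the davara rim at (216,499). Now I'll turn these into positions.

```bash
python3 - <<'E'
from h import *
import pickle
c=pickle.load(open('top.pkl','rb'))
np.set_printoptions(precision=4,suppress=True)
f=lambda *p:[(190+(a+.5)/2.9-.5,70+(b+.5)/2.9-.5) for a,b in p]
print('scale FL FR, L,R at bin',p2w(c,f((400.5,349.5),(580,347.5),(398.5,222),(580,222)),.02)[:,:2])
print('disc front',p2w(c,f((488,255)),.02)[:,:2])
print('bin',p2w(c,f((400,218),(637,219)),.088)[:,:2])
print('tumb rim',p2w(c,f((201,499)),.088)[:,:2],'foot',p2w(c,f((212,503)),.003)[:,:2],'dav rim',p2w(c,f((216.5,499.5)),.038)[:,:2])
print('whisk',p2w(c,f((75,278),(359,278)),.015)[:,:2])
print('dabba',p2w(c,[(479,242)],.074)[:,:2])
print('blue/red',p2w(c,[(205,256),(263,299)],.085)[:,:2])
E
```

```text
scale FL FR, L,R at bin [[ 0.621  -0.0041]
 [ 0.6207 -0.1534]
 [ 0.7289 -0.0038]
 [ 0.7268 -0.1558]]
disc front [[ 0.6997 -0.0783]]
bin [[ 0.7136 -0.0046]
 [ 0.7103 -0.1908]]
tumb rim [[0.4944 0.1528]] foot [[0.496 0.156]] dav rim [[0.4968 0.1475]]
whisk [[0.6869 0.2696]
 [0.6829 0.0299]]
dabba [[ 0.4882 -0.3471]]
blue/red [[0.4638 0.2761]
 [0.3657 0.1449]]
```

```bash
python3 - <<'E'
from h import *
Q=[1,0,0,0]
X,Y=.641,-.0785
set_gripper(0.0,40)
r.move_to([.55,Y,.34],Q); r.line_to([X,Y,.23],max_speed=.15); r.line_to([X,Y,.2],max_speed=.06)
r.hold(.2)
b=np.mean([readout.current_ft_force() for _ in range(5)],0); print('base',b,readout.current_time(),readout.current_eef_pos(),readout.current_grip_width())
z=.2
for i in range(20):
    z-=.001 if i<6 else .0005
    r.line_to([X,Y,z],max_speed=.02)
    f=np.array(readout.current_ft_force())-b; print(round(z,4),f.round(2),np.round(readout.current_eef_pos(),4),round(readout.current_time(),2))
    if f[2]>8: break
np.save('b.npy',b)
E
```

```text
base [ 0.53880413 -0.13317566  0.38664692] 5.1083 [ 0.6412093  -0.07853234  0.20040214] -0.00033668840182717345
0.199 [-0.67 -0.32 -1.07] [ 0.641  -0.0785  0.1991] 5.36
0.198 [-0.38  0.59 -0.77] [ 0.6409 -0.0785  0.1979] 5.61
0.197 [-0.1   0.03 -0.26] [ 0.641  -0.0785  0.1969] 5.86
0.196 [-0.83 -0.02  0.08] [ 0.641  -0.0785  0.1959] 6.11
0.195 [-0.37  0.44 -1.24] [ 0.641  -0.0785  0.1949] 6.36
0.194 [-0.45  0.64 -0.53] [ 0.641  -0.0785  0.1939] 6.61
0.1935 [0.04 1.08 0.77] [ 0.641  -0.0785  0.1936] 6.86
0.193 [-2.01  0.27  4.5 ] [ 0.6411 -0.0785  0.1936] 7.11
0.1925 [-3.87  0.79  7.84] [ 0.6411 -0.0785  0.1936] 7.36
0.192 [-4.07  0.58 11.99] [ 0.641  -0.0785  0.1935] 7.61
```

```bash
python3 - <<'E'
from h import *
b=np.load('b.npy')+[-.4,0,-.55]
X,Y=.641,-.0785; z=.1916
def F():
    a=[]
    for _ in range(3): a.append(readout.current_ft_force()); r.hold(.02)
    return np.mean(a,0)-b
r.line_to([X,Y,z],max_speed=.02)
x=X
for i in range(40):
    f=F()
    if i%2==0 or f[2]>18.5: print(round(x,4),round(z,4),f.round(1),np.round(readout.current_eef_pos(),4),round(readout.current_time(),2))
    if f[2]>21.5 or np.linalg.norm(f)>23.5: z+=.0007; r.line_to([x,Y,z],max_speed=.02); print('relief'); continue
    z-=np.clip((16-f[2])/7500*.7,-.0005,.0005)
    if x<=X-.132: break
    x-=.002 if i<6 else .005
    r.line_to([x,Y,z],max_speed=.03)
c=cam('top'); save(c,'pics/top1.png'); print(readout.current_time())
cv2.imwrite('pics/crop2.png',cv2.resize(cv2.imread('pics/top1.png')[70:275,240:480],None,fx=2.5,fy=2.5,interpolation=cv2.INTER_CUBIC))
E
```

```text
0.641 0.1916 [-4.1  1.2 14.9] [ 0.641  -0.0785  0.1935] 7.91
0.637 0.1911 [ 2.3  0.1 11. ] [ 0.6396 -0.0785  0.1935] 8.51
0.633 0.1901 [ 6.6  0.3 10.4] [ 0.6379 -0.0785  0.1935] 9.11
0.629 0.1893 [ 7.9 -0.2 13.1] [ 0.6351 -0.0785  0.1935] 9.71
0.619 0.1889 [ 7.9  0.  16.3] [ 0.6254 -0.0786  0.1934] 10.44
0.609 0.1889 [ 8.   0.4 16.5] [ 0.6155 -0.0786  0.1934] 11.18
0.599 0.189 [ 8.8  0.3 16.8] [ 0.6057 -0.0786  0.1935] 11.91
0.589 0.1891 [ 8.8  0.3 17.1] [ 0.5957 -0.0786  0.1934] 12.64
0.579 0.1893 [ 8.8  0.2 16.6] [ 0.5856 -0.0786  0.1934] 13.38
0.569 0.1895 [ 8.   0.4 16.6] [ 0.5756 -0.0786  0.1934] 14.11
0.559 0.1896 [ 8.5 -0.1 17. ] [ 0.5657 -0.0786  0.1934] 14.84
0.549 0.1897 [ 8.9  0.2 16.9] [ 0.5557 -0.0786  0.1934] 15.57
0.539 0.1899 [ 8.8  0.3 17.4] [ 0.5456 -0.0786  0.1934] 16.31
0.529 0.1902 [ 8.6  0.3 16.8] [ 0.5354 -0.0786  0.1934] 17.04
0.519 0.1903 [ 8.1  0.1 16.3] [ 0.5254 -0.0786  0.1934] 17.77
0.509 0.1905 [ 8.3  0.5 17. ] [ 0.5153 -0.0786  0.1934] 18.51
18.5583
```

View pics/crop2.png

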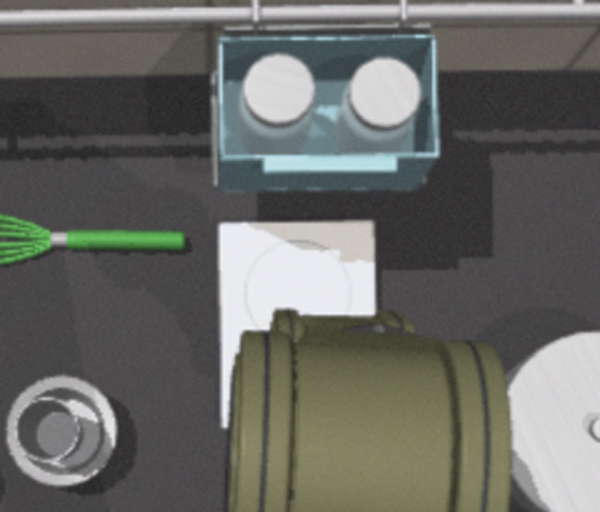

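The scale is clear of the bin, with its back edge at crop y≈221 and the bin's bottom edge at y≈188. Next I'll release it and look at the tumbler from close by.

```bash
python3 - <<'E'
from h import *
import pickle
np.set_printoptions(precision=4,suppress=True)
r.line_to([.512,-.0785,.1925],max_speed=.02)
r.line_to([.512,-.0785,.25],max_speed=.1)
set_gripper(.085,30)
r.move_to([.495,.1535,.40],[1,0,0,0])
r.hold(.2)
c=cam('wrist'); save(c,'pics/w1.png'); t=cam('top'); save(t,'pics/top2.png')
pickle.dump((c,t),open('s2.pkl','wb')); print(readout.current_time(),np.linalg.inv(c['world_to_cam'])[:3,3],readout.current_eef_pos())
f=lambda *p:[(240+(a+.5)/2.5-.5,70+(b+.5)/2.5-.5) for a,b in p]
print(p2w(t,f((219,223),(373.5,220.5),(298,290)),.02)[:,:2])
E
```

```text
21.775 [0.5613 0.1524 0.3685] [0.4952 0.1526 0.3995]
[[ 0.6976 -0.004 ]
 [ 0.698  -0.1538]
 [ 0.6309 -0.0794]]
```

View pics/w1.png

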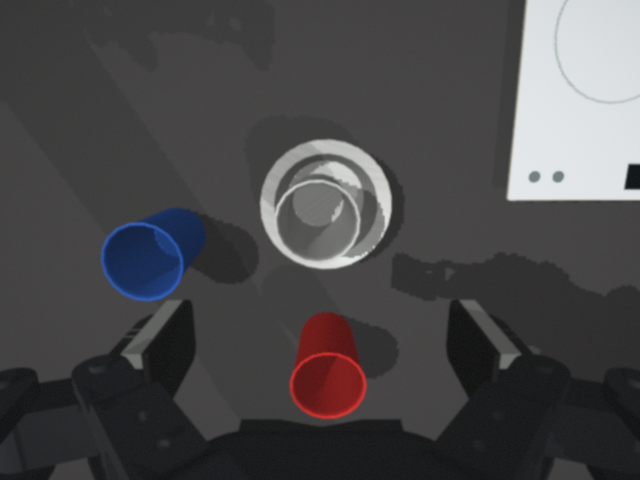

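View pics/top2.png

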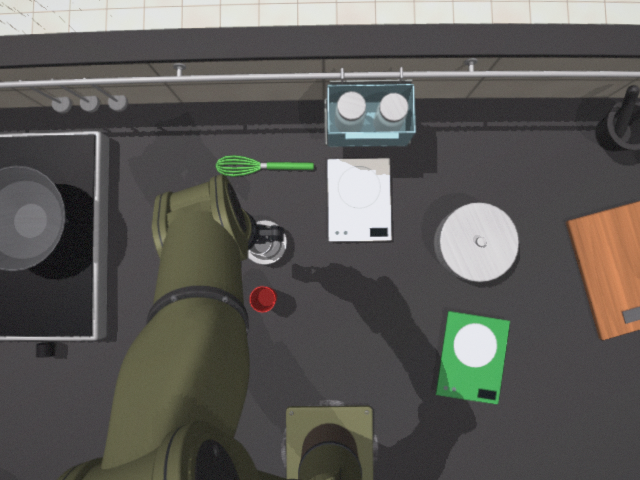

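In the wrist picture the tumbler is upright in the davara, with its rim ellipse centre at (317.5,222) and the davara rim at (326,204). In the top picture the scale's front corners are at (328,241) and (391.5,240.5).

```bash
python3 - <<'E'
from h import *
import pickle
np.set_printoptions(precision=4,suppress=True)
c,t=pickle.load(open('s2.pkl','rb'))
print('rim',p2w(c,[(317.5,222),(274.5,222),(361,222)],.088)[:,:2],'foot',p2w(c,[(317,203)],.004)[:,:2],'dav',p2w(c,[(326,204)],.038)[:,:2])
print('scale FL wrist',p2w(c,[(508.5,199)],.02)[:,:2])
print('top',p2w(t,[(328.5,241),(391.5,240.5),(327.8,158.5),(389.8,158.5),(358.5,187)],.02)[:,:2])
E
```

```text
rim [[0.496  0.1546]
 [0.4961 0.1837]
 [0.4959 0.1251]] foot [[0.4934 0.1556]] dav [[0.4989 0.1482]]
scale FL wrist [[ 0.4994 -0.0046]]
top [[ 0.4981 -0.0042]
 [ 0.4974 -0.1551]
 [ 0.6986 -0.0052]
 [ 0.6965 -0.1554]
 [ 0.6277 -0.0783]]
```

```bash
python3 - <<'E'
from h import *
r.line_to([.496,.155,.28],max_speed=.15); r.line_to([.496,.155,.222],max_speed=.08)
set_gripper(.03,30)
print(readout.current_grip_width(),readout.current_grasp_force(),readout.current_eef_pos(),readout.current_ft_force())
r.line_to([.496,.155,.24],max_speed=.05); r.line_to([.496,.155,.34],max_speed=.12)
print(readout.current_grip_width(),readout.current_grasp_force(),readout.current_time())
r.line_to([.627,-.079,.34],max_speed=.12); r.line_to([.627,-.079,.255],max_speed=.1)
r.hold(.2)
save(cam('scene'),'pics/s3.png'); print(readout.current_time(),readout.current_eef_pos(),readout.current_ft_force())
cv2.imwrite('pics/crop3.png',cv2.resize(cv2.imread('pics/s3.png')[150:370,260:480],None,fx=2.7,fy=2.7,interpolation=cv2.INTER_CUBIC))
E
```

```text
0.05602896490952423 31.360238561901497 [0.49624112 0.15500421 0.22263773] [ 0.23538458 -1.13288667  4.90098634]
0.05664563460097182 32.02171608305434 25.4667
29.1 [ 0.62718866 -0.07903637  0.25558662] [ 0.42030925 -0.49444214 -0.86540204]
```

View pics/crop3.png

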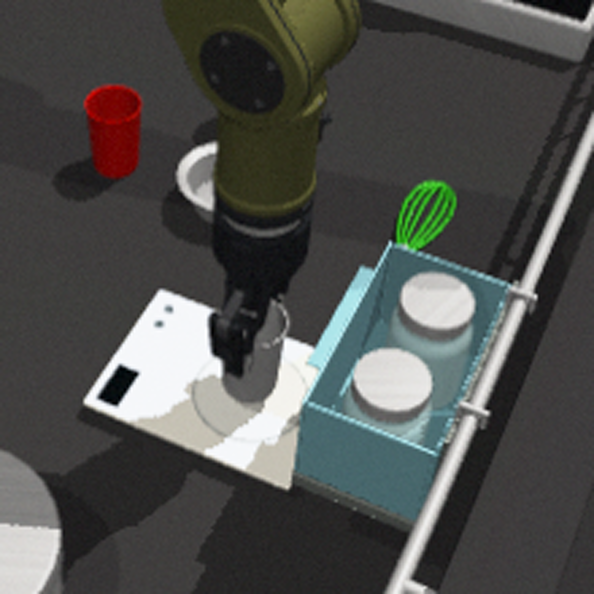

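The tumbler is held upright over the disc, so I'll lower it until the force shows contact.

```bash
python3 - <<'E'
from h import *
X,Y=.627,-.079
def F(): 
    a=[]
    for _ in range(3): a.append(readout.current_ft_force()); r.hold(.02)
    return np.mean(a,0)
b=F(); z=.248
r.line_to([X,Y,z],max_speed=.04)
while z>.230:
    f=F()-b
    if f[2]>2.0: break
    z-=.0007; r.line_to([X,Y,z],max_speed=.02)
print(z,f,readout.current_eef_pos(),readout.current_time())
if f[2]>2.0:
    set_gripper(.085); r.hold(.2); r.line_to([X,Y,z+.1],max_speed=.1)
    r.line_to([.47,Y,.36],max_speed=.15); r.move_to([.40,-.30,.36],[1,0,0,0]); r.hold(.3)
    save(cam('top'),'pics/t4.png'); s=cam('scene'); save(s,'pics/s4.png')
    a=cv2.imread('pics/t4.png')[70:290,220:440]; c=cv2.imread('pics/s4.png')[170:390,280:460]
    cv2.imwrite('pics/crop4.png',cv2.resize(np.hstack([a,c]),None,fx=2,fy=2,interpolation=cv2.INTER_CUBIC))
print(readout.current_time(),readout.current_grip_width())
E
```

```text
0.23889999999999992 [-1.06927872  0.03606616  6.26430641] [ 0.62725143 -0.07908095  0.23971151] 33.425
37.7083 0.08472280766690803
```

View pics/crop4.png

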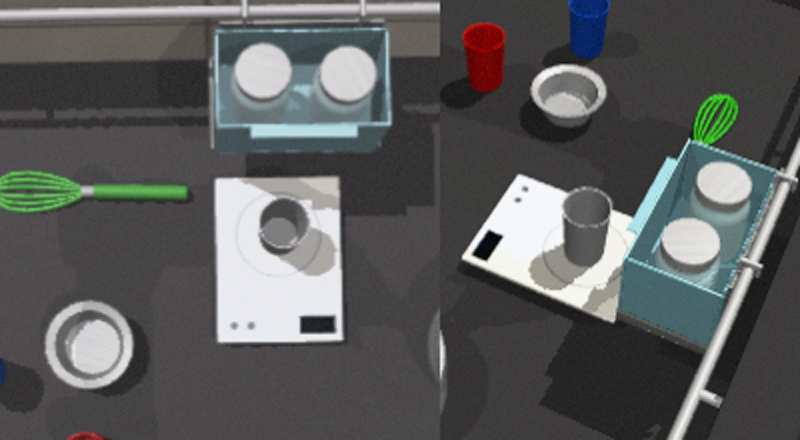

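The tumbler stands upright with its foot at crop (283,232), against the disc centre at (279,234). The scale is clear of the bin, the bin is shut and the davara hasn't moved, so I'm handing in.

```bash
python3 -c "
from h import *
print(job_done(),readout.current_time())"
```

```text
the job is handed in; nothing more can be done
the job is handed in; nothing more can be done
```

The job is handed in; no verdict came back. The white scale is out about 12 mm in front of the shut bin, and the steel tumbler stands upright within about 5 mm of the middle of its weighing area.

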